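Swing the jigger's forming arm up and back

TASK

A bowl has just been formed on the jigger (the green bowl-forming machine). Press the red stop button on the yellow box all the way down, and then push the machine's counterweighted forming arm up by its orange bar, past its balance point, so that it swings over and stays leaning back at its stop. Only push: do not grip the bar and do not fling the arm; do not press the green start button, and leave the mould with its bowl and the other things on the table where they stand.

Things in the scene. Friction and masses are not known exactly. Their poses are not given: they have to be found in the camera images.
- stop (a joint): travel of the red stop button, m: 0 up, 0.006 fully down; it presses straight down, takes about 5 N to go fully down and springs back
- stop_top (a point): centre of the top face of the red stop button (40 mm diameter), which sits on top of a yellow box 75 x 75 x 45 mm high; 67 mm above the table
- start (a joint): travel of the green start button, m: 0 up, 0.006 down; not to be pressed
- start_top (a point): centre of the top face of the green start button (32 mm diameter), on top of a grey box 75 x 75 x 45 mm high, 67 mm above the table. The two boxes may change places
- jigger: the fixed green bowl-forming machine. Origin on the table under the arm's hinge; x axis level, pointing from its front (where the mould and the orange bar are, at -x) to its back; y along the hinge axis; z up. Base plate 340 x 190 x 20 mm, its front edge at x = -230 mm; round wheel head at x = -155 mm; two uprights, 150 mm high, at the hinge
- hinge_axis (a point): the forming arm's hinge axis at its middle, 130 mm above the table; it does not move; its axes are the machine's
- profile_arm (a joint): angle of the forming arm, rad: 0 lowered on its front stop (start), growing as it swings up and back, 1.45 against its back stop. It turns about the machine's y axis. Let go below about 0.85 it falls back down; beyond 0.95 (bar just past the point right above the hinge) it falls over by itself, damped, to 1.45 and stays. A slow level push at the bar takes 2 to 5 N
- push_bar (a point): centre of the orange push bar, 30 mm diameter, 150 mm long along the machine's y axis, on a straight arm 30 mm wide; its axis is 195 mm from the hinge axis. At arm angle q it is at machine x = -195*cos(0.698+q), z = 130+195*sin(0.698+q) mm: 255 mm high at the start, 325 mm at most (q = 0.87, above the hinge). Its robot side is free. This frame turns with the arm
- mould: white plaster mould, 116 mm diameter, 45 mm high, with a brown clay bowl on it (67 mm high in all), standing loose on the wheel head 50 mm above the table, under the arm; origin at the centre of its underside; stays where it is
- blue_mug: blue mug, 80 mm diameter, 90 mm high, origin under its centre, handle to its y side; leave alone
- black_mug: black mug, 80 mm diameter, 85 mm high, origin under its centre, handle to its y side; leave alone
- glaze_jar: green glass jar with white cap, 70 mm diameter, 100 mm high, origin under its centre; leave alone
- green_bowl: green bowl, 130 mm diameter, 55 mm high, origin under its centre; leave alone
- spatula: wooden-handled spatula about 270 mm long, lying flat along its x axis; leave alone
- bud_vase: brown bud vase, 68 mm diameter, 90 mm high, origin under its centre; leave alone
Mind the look-alikes: they are no part of the job. There is more than one size of the part that bears stop; the job needs the smaller.

How it is judged (in metres and radians):
On the way, in this order (a step that is already met when the one before it is completed fails the run):
1. the red stop button is pressed down, with the arm still lowered (value of joint stop above 0.0045 m and value of joint profile_arm below 0.15 rad), for 0.05 s.
2. the forming arm has swung over and lies back at its stop (value of joint profile_arm above 1.35 rad), for 0.2 s.
At the end, for the whole second after the job is handed in: The forming arm lies back at its stop (angle above 1.35 of 1.45 rad) and still, both buttons are up, the mould is within 12 mm and every other loose thing within 25 mm of where it started (value of joint profile_arm above 1.35 rad and velocity of joint profile_arm between -0.05 and 0.05 rad/s and value of joint each of start, stop below 0.002 m and distance of mould from where it was at the start of the episode below 0.012 m and distance of each of blue_mug, black_mug, glaze_jar, green_bowl, spatula, bud_vase from where it was at the start of the episode below 0.025 m); the robot touches nothing.
It fails at once if the orange bar is gripped between the fingers (fingers touch the arm while the TCP is within 14 mm of the bar's axis) (contact force between the fingers and profile_arm above 0.5 N and x of the grasp point in the frame of push_bar between -0.014 and 0.014 m and z of the grasp point in the frame of push_bar between -0.014 and 0.014 m and y of the grasp point in the frame of push_bar between -0.085 and 0.085 m).
It fails at once if the arm is flung (faster than 3 rad/s) (velocity of joint profile_arm above 3 rad/s).
It fails at once if the green start button is pressed (value of joint start above 0.003 m).
It fails at once if the mould with its bowl is shifted (12 mm), lifted or tipped (distance of mould from where it was at the start of the episode above 0.012 m or angle between mould's own z axis and vertical above 0.15 rad).
It fails at once if another thing on the table is moved (25 mm), lifted or knocked over (distance of any of blue_mug, black_mug, glaze_jar, green_bowl, spatula, bud_vase from where it was at the start of the episode above 0.025 m or angle between any of blue_mug, black_mug, glaze_jar, green_bowl, spatula, bud_vase's own z axis and vertical above 0.4 rad).
It also fails if it takes over 58 s, if anything falls off the work surface, if the arm or the gripper's body presses on something with over 40 N, if the wrist force passes 120 N, or if a joint passes its speed limit or range.

ROBOT

A 6-joint arm with a two-finger parallel gripper is mounted at the origin on the work surface. World frame = base frame: x ahead of the robot, y to its left, z up, the work surface at z = 0. Lengths are in mm, angles in degrees, forces in N, time in s.
With the tool pointing down it reaches from about 350 to 975 mm from the base axis. Payload 4.9 kg.
Tool frame: the origin (TCP) lies between the finger pads, 19 mm behind the fingertips; this is the grasp point; z points along the fingers, y is the line along which they close (so a half turn about z gives the same grasp; the last joint's range is limited). The gripper opens to 85 mm and grips with 20 to 120 N. Pads are 22 mm wide; open, the fingers measure 114 mm over their backs; the gripper's body (76 mm by 85 mm) begins 54 mm behind the grasp point. The pads swing forward as they close: fully open they stand 13 mm farther back than shut.
Start: joints at [-72.307, 3.019, 92.412, -0, 84.569, -6.818], TCP at [259.286, -568.658, 250.004] pointing down, gripper open.
Joint ranges: [-172.51, 172.51], [-57.92, 126.97], [3.15, 148.05], [-58.71, 238.71], [5.1, 150.11], [-179.66, 179.66]. Speed limits (degrees/s): [147.25, 147.25, 180, 180, 180, 180].

INTERFACE

Orientations are given as [roll, pitch, yaw] about the fixed x, y, z axes, in that order (R = Rz(yaw) Ry(pitch) Rx(roll)).
In Python, from plant import * gives the robot as it stands.
- The arm moves only by the shell command python3 -m crank 'ROWS'. ROWS is JSON, a list of rows, each a list of 7 numbers: the shift along the tool's x, y, z in m, then the turn, a rotation vector about the tool's x, y, z in rad, then the finger opening in m, from 0 to 0.0854. In form: [[x, y, z, ax, ay, az, fingers], ...]. A call has 1 to 10 rows; each row is the pose to reach, as a shift and turn from the pose commanded when the call began, along the tool's axes at that moment; what a row does not reach only later rows make up. A row lasts 1/8 s, in which the tool goes at most 62.5 mm and 10.7 degrees, less where a joint would pass 70% of its speed; a pose out of reach is approached as far as the arm can. A call with a gripper value outside its range is refused whole. The fingers move at their own pace and stop on an object; the grip force is fixed at half the most. Time passes only in rows, so rows that repeat a pose let the fingers close. It gives the time, the measured TCP pose, the force, the opening and the grip force at its end, in the units of the state.
- get_state(): the state, without advancing time (a new reading comes with each control period).
- read_camera(name): name is "scene" or "top"; returns the picture (400x640x3 uint8, red, green, blue); there is no depth.
- camera_params(name): a dict with "fov_y" (degrees; the focal length in pixels is half the picture's height over the tangent of half this angle, whatever the lens; pixels are square), "cx", "cy" (the principal point, pixels), "eye" and "rotation" of the camera in the world. Camera axes: x right, y down, z forward; pixel columns grow to the right and rows downward; lengths in mm; the calibration is good to about 2 mm. A picture is of the moment at which its call begins. camera_params takes no time and is no camera call.
- sign_off(): hands the job in; it is judged then, once.
The state is a dict: "time": time; "qpos": joint angles; "qvel": joint speeds; "effort": joint torques, N m; "tcp_pos": TCP position; "eef_rot": TCP orientation; "contact_force": force on the tool from outside, world axes, zero at the start; "moment": the same for the moment, N m; "opening": finger opening in mm; "finger_force": force on a finger pad.
Only numpy, scipy, OpenCV 4.12 (cv2) and the standard library are available. Lean on these libraries where they do the work, as an engineer would, in place of code of your own. Each camera call takes 0.05 s, during which the arm holds its last target. There are 200 camera calls.

## Working session

There is one attempt and no reset: what is moved stays moved. The work goes in short steps, Python scripts to look and compute and a shell command to move; the robot and the scene stay as the last step left them, time stands still between calls to the robot, and variables do not carry over. Pictures are saved under pics/ and viewed, at most 10 in all, crops included, and the job is handed in when it is done.

```bash
mkdir -p pics
python3 - <<'E'
from plant import *
import cv2
for n in("scene","top"):
    cv2.imwrite(f"pics/{n}0.png",read_camera(n)[:,:,::-1]); print(n,camera_params(n))
s=get_state();print(s)
E
```

```text
scene {'fov_y': 55.68897272472364, 'cx': 322.17556861722545, 'cy': 192.67260721034415, 'eye': array([1026.72319819, -870.11037016, 1076.11574585]), 'rotation': array([-131.96022805,    0.57812871,   30.62490998])}
top {'fov_y': 43.4228691232209, 'cx': 313.5462345780835, 'cy': 200.73754226758086, 'eye': array([ 401.49201411,    1.8441176 , 1840.00491925]), 'rotation': array([-1.76370212e+02,  1.06793975e-01, -8.92767025e+01])}
{'time': 0.1, 'qpos': array([-7.23083902e+01,  3.05307968e+00,  9.24848100e+01, -7.30682022e-04,
        8.45681239e+01, -6.81893966e+00]), 'qvel': array([-0.06760651, -0.04052978, -0.18500347, -0.00966236, -0.16199506,
       -0.14283723]), 'effort': array([ 4.67419395e-04, -3.94902778e+01, -3.71362352e+01, -9.17172497e-05,
        3.87266366e-03,  2.02989378e-05]), 'tcp_pos': array([ 259.11557873, -568.17354003,  248.88411272]), 'eef_rot': array([-1.79894650e+02, -1.18650812e-02,  2.45106084e+01]), 'contact_force': array([ 0.09117071, -0.56666492, -0.32260352]), 'moment': array([ 0.01511878,  0.0029155 , -0.04485833]), 'finger_force': 0.0, 'opening': 85.62411127696497}
```

View pics/scene0.png

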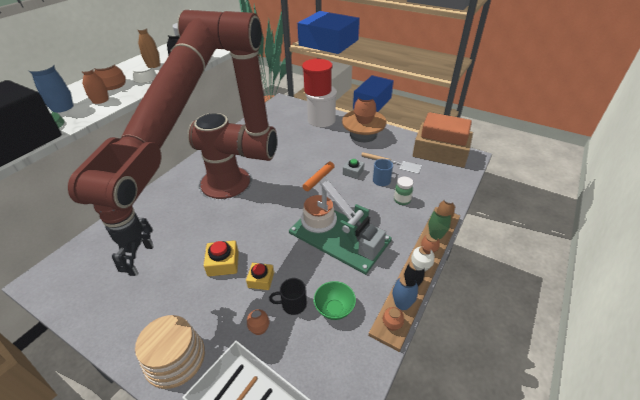

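View pics/top0.png

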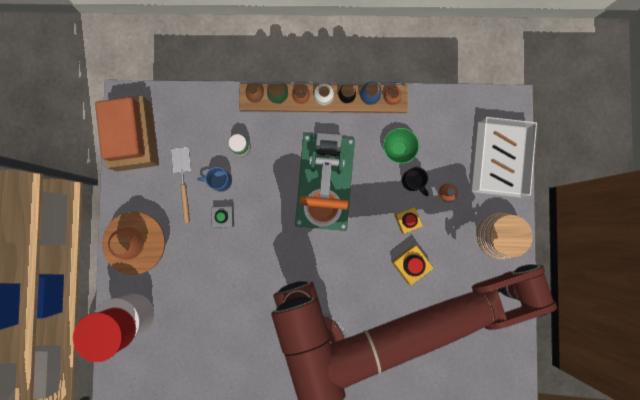

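The top view shows the small yellow box with its red button at about (410,220), the big look-alike at (414,265), the orange bar from (300,201) to (348,205), and the green start button at (221,216). In the scene view the small button is at about (259,270) and the bar at (318,176).

```bash
cat > h.py <<'E'
import numpy as np, cv2
from scipy.spatial.transform import Rotation as R
from plant import *
def ray(n,p):
    c=camera_params(n); f=200/np.tan(np.radians(c["fov_y"]/2))
    d=R.from_euler('xyz',c["rotation"],degrees=True).as_matrix()@np.array([(p[0]-c["cx"])/f,(p[1]-c["cy"])/f,1])
    return c["eye"],d/np.linalg.norm(d)
def plane(n,p,z):
    e,d=ray(n,p); return e+d*(z-e[2])/d[2]
def tri(a,b):
    (e,d),(g,k)=ray("scene",a),ray("top",b)
    s=np.linalg.lstsq(np.c_[d,-k],g-e,rcond=None)[0]
    p,q=e+s[0]*d,g+s[1]*k
    return (p+q)/2,np.linalg.norm(p-q)
def blob(im,box,lo,hi):
    x0,y0,x1,y1=box; h=cv2.cvtColor(im,cv2.COLOR_RGB2HSV)[y0:y1,x0:x1]
    m=cv2.inRange(h,np.array(lo),np.array(hi))
    if lo[0]==0 and hi[0]<8: m|=cv2.inRange(h,np.array((172,lo[1],lo[2])),np.array((180,255,255)))
    c=max(cv2.findContours(m,cv2.RETR_EXTERNAL,cv2.CHAIN_APPROX_NONE)[0],key=cv2.contourArea)
    return c.reshape(-1,2)+[x0,y0]
def rect(c):
    (x,y),_,_=r=cv2.minAreaRect(c.astype(np.float32)); b=cv2.boxPoints(r)
    if np.linalg.norm(b[0]-b[1])>np.linalg.norm(b[1]-b[2]): b=np.roll(b,-1,0)
    return np.array([x,y]),(b[0]+b[1])/2,(b[2]+b[3])/2,r[1]
E
python3 - <<'E'
from h import *
np.set_printoptions(precision=1,suppress=True)
S=read_camera("scene");T=read_camera("top")
for nm,bs,bt,lo,hi,z in [("red",(245,255,275,282),(396,205,425,235),(0,150,90),(6,255,255),67),
  ("bar",(298,155,340,195),(293,190,355,215),(3,200,120),(16,255,255),255),
  ("ybox",(240,255,280,295),(390,203,428,238),(18,120,80),(32,255,255),45),
  ("green",(343,152,365,170),(213,208,230,225),(50,120,40),(85,255,255),67),
  ("base",(280,190,400,275),(290,125,360,235),(55,80,30),(90,255,255),20)]:
    cs,ct=blob(S,bs,lo,hi),blob(T,bt,lo,hi); rs,rt=rect(cs),rect(ct)
    print(nm,"scene",rs[0],rs[3],"top",rt[0],rt[3]); print("  tri",*tri(rs[0],rt[0]),"planes",plane("scene",rs[0],z),plane("top",rt[0],z))
    print("  top ends",plane("top",rt[1],z),plane("top",rt[2],z))
    if nm in("base","ybox"):
        b=cv2.boxPoints(cv2.minAreaRect(ct.astype(np.float32)));print([plane("top",q,z)[:2] for q in b])
E
```

```text
red scene [258.5 269. ] (10.0, 11.0) top [410.5 220. ] (10.0, 9.0)
  tri [ 452.5 -334.6   65.2] 5.992029743871683 planes [ 456.  -333.9   67. ] [ 450.1 -336.2   67. ]
  top ends [ 467.8 -336.2   67. ] [ 432.5 -336.2   67. ]Traceback (most recent call last):
  File "<stdin>", line 9, in <module>
  File "h.py", line 19, in blob
    c=max(cv2.findContours(m,cv2.RETR_EXTERNAL,cv2.CHAIN_APPROX_NONE)[0],key=cv2.contourArea)
ValueError: max() iterable argument is empty
```

Run:
```python
from h import *
np.set_printoptions(precision=1,suppress=True)
S=read_camera("scene");T=read_camera("top")
print(cv2.cvtColor(S,cv2.COLOR_RGB2HSV)[176,312:324],cv2.cvtColor(T,cv2.COLOR_RGB2HSV)[200:206,325])
for nm,bs,bt,lo,hi,z in [
  ("bar",(298,155,340,195),(293,190,355,215),(5,205,130),(20,255,255),255),
  ("ybox",(240,255,280,295),(390,203,428,238),(18,120,60),(32,255,255),45),
  ("green",(343,152,365,170),(213,208,230,225),(50,80,30),(85,255,255),67),
  ("base",(280,190,400,275),(290,125,360,235),(55,80,30),(90,255,255),20)]:
  try:
    ct=blob(T,bt,lo,hi); rt=rect(ct); print(nm,"top",rt[0],rt[3],plane("top",rt[0],z))
    print("  top ends",plane("top",rt[1],z),plane("top",rt[2],z))
    if nm in("base","ybox"):
        b=cv2.boxPoints(cv2.minAreaRect(ct.astype(np.float32)));print([plane("top",q,z)[:2] for q in b])
    cs=blob(S,bs,lo,hi);rs=rect(cs); print("  scene",rs[0],rs[3],"tri",*tri(rs[0],rt[0]),plane("scene",rs[0],z))
    if nm=="bar": print(rs[1],rs[2],plane("scene",rs[1],z),plane("scene",rs[2],z))
  except ValueError as e: print(nm,e)
```

```text
[[ 10 137 209]
 [ 11 167 222]
 [ 11 173 221]
 [ 11 175 216]
 [ 11 175 207]
 [ 11 175 194]
 [ 11 174 180]
 [ 11 172 163]
 [ 11 172 148]
 [ 11 170 135]
 [ 11 171 127]
 [ 10 130 124]] [[ 11 192 167]
 [ 11 191 186]
 [ 11 188 201]
 [ 11 187 209]
 [ 11 190 205]
 [ 11 193 193]]
bar max() iterable argument is empty
ybox top [408.2 220. ] (20.983572006225586, 21.540658950805664) [ 450.6 -332.2   45. ]
  top ends [ 465.3 -367.9   45. ] [ 435.8 -296.6   45. ]
[array([ 470.4, -282.6]), array([ 500., -354.]), array([ 430.7, -381.8]), array([ 401.3, -310.5])]
  scene [259.2 275.9] (25.173004150390625, 25.173004150390625) tri [ 451.9 -334.8   27.4] 2.2653347536850834 [ 462.4 -343.1   45. ]
green top [220.5 216.5] (9.0, 9.0) [454.  334.4  67. ]
  top ends [469.9 334.8  67. ] [438.2 334.   67. ]
  scene [353.5 161.5] (5.0, 7.0) tri [456.8 336.6  63.9] 6.272138997477526 [461.  334.9  67. ]
base top [310.  180.7] (22.664257049560547, 91.54684448242188) [589.8  20.5  20. ]
  top ends [757.4   5.2  20. ] [424.1  35.7  20. ]
[array([427.8,  76.5]), array([761.3,  46.5]), array([753.5, -36.1]), array([420.3,  -5.2])]
  scene [339.4 235.1] (93.49674224853516, 43.24773406982422) tri [583.9  13.8 -31.6] 26.55070586889047 [594.5 -35.2  20. ]
```

Run:
```python
from h import *
np.set_printoptions(precision=1,suppress=True)
S=read_camera("scene");T=read_camera("top")
ct=blob(T,(293,190,355,215),(8,165,120),(14,255,255));cs=blob(S,(298,155,340,195),(8,150,110),(14,255,255))
rt,rs=rect(ct),rect(cs)
print(rt,rs,tri(rs[0],rt[0]))
for a in rt[1:3]: print("top end",plane("top",a,255))
for a in rs[1:3]: print("scene end",plane("scene",a,255))
s=get_state();p=s["tcp_pos"];M=R.from_euler('xyz',s["eef_rot"],degrees=True)
print(p,M.as_matrix(),"to button +50:",M.inv().apply(np.array([452,-335,140])-p))
```

```text
(array([326. , 202.3]), array([304.8, 200.5], dtype=float32), array([347.2, 204.1], dtype=float32), (42.60233688354492, 9.71632194519043)) (array([317.8, 175.9]), array([331.4, 163.4], dtype=float32), array([304.3, 188.4], dtype=float32), (7.4770588874816895, 36.91429901123047)) (array([499.9, -31.4, 262.2]), np.float64(6.553360401887354))
top end [502.3  33.8 255. ]
top end [ 492.8 -100.6  255. ]
scene end [503.6  61.7 255. ]
scene end [492.5 -99.7 255. ]
[ 259.3 -568.6  249.8] [[ 0.9  0.4 -0. ]
 [ 0.4 -0.9  0. ]
 [ 0.  -0.  -1. ]] to button +50: [ 272.3 -132.5  109.9]
```

```bash
python3 -m crank '[[0.05,-0.025,0,0,0,0.1,0],[0.1,-0.05,0,0,0,0.2,0],[0.15,-0.075,0,0,0,0.3,0],[0.2,-0.1,0.02,0,0,0.4,0],[0.25,-0.12,0.06,0,0,0.515,0],[0.272,-0.1325,0.09,0,0,0.515,0],[0.272,-0.1325,0.11,0,0,0.515,0],[0.272,-0.1325,0.13,0,0,0.515,0],[0.272,-0.1325,0.13,0,0,0.515,0]]'
python3 - <<'E'
from h import *
T=read_camera("top");S=read_camera("scene")
a=cv2.resize(T[160:280,350:480],None,fx=4,fy=4);b=cv2.resize(S[200:320,200:320],None,fx=4,fy=4)
cv2.imwrite("pics/c1.png",cv2.resize(np.hstack([a[:,:400],b[:,:400]]),None,fx=1,fy=1)[:,:,::-1])
E
```

```text
time: 1.52
tcp_pos: [450.5, -335.5, 118.4]
eef_rot: [-179.9, 0.1, -5.1]
contact_force: [-0.5, -0.6, -0.8]
opening: 0.1
finger_force: 0.0
```

View pics/c1.png

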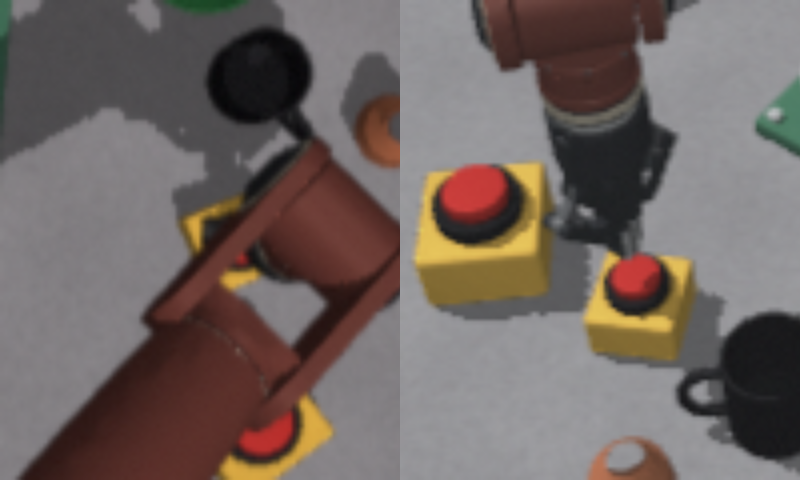

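The crop shows the closed fingertips just over the small red button (crop pixel about (632,255), button at (637,278)). I'll press.

```bash
python3 -m crank '[[0,0,0.015,0,0,0,0],[0,0,0.026,0,0,0,0],[0,0,0.032,0,0,0,0],[0,0,0.036,0,0,0,0],[0,0,0.039,0,0,0,0],[0,0,0.039,0,0,0,0],[0,0,0.039,0,0,0,0]]'
```

```text
time: 2.5
tcp_pos: [451.9, -335.3, 81.5]
eef_rot: [180.0, -0.0, -5.0]
contact_force: [-1.8, 1.5, 4.2]
opening: 0.2
finger_force: 1.9
```

```bash
python3 -m crank '[[0,0,0.002,0,0,0,0],[0,0,0.004,0,0,0,0],[0,0,0.004,0,0,0,0],[0,0,0.004,0,0,0,0]]'
```

```text
time: 3.0
tcp_pos: [452.2, -335.6, 79.5]
eef_rot: [180.0, 0.0, -5.0]
contact_force: [-7.3, 6.5, 16.9]
opening: 0.6
finger_force: 8.0
```

Bottomed out (force jumped to 17 N). Retract and go in front of the bar.

```bash
python3 -m crank '[[0,0,-0.05,0,0,0,0],[0,0,-0.1,0,0,0,0],[0,0,-0.15,0,0,0,0],[-0.01,-0.03,-0.18,0,0,0,0],[-0.03,-0.08,-0.18,0,0,0,0],[-0.04,-0.13,-0.18,0,0,0,0],[-0.045,-0.18,-0.18,0,0,0,0],[-0.045,-0.23,-0.18,0,0,0,0],[-0.045,-0.28,-0.18,0,0,0,0],[-0.045,-0.31,-0.18,0,0,0,0]]'; python3 -m crank '[[0,0,0,0,0,0,0],[0,0,0,0,0,0,0]]'
python3 - <<'E'
from h import *
T=read_camera("top");S=read_camera("scene")
cv2.imwrite("pics/c2.png",cv2.resize(np.hstack([T[120:260,230:370],S[110:250,250:390]]),None,fx=2.8,fy=2.8)[:,:,::-1])
c=blob(S,(298,155,340,195),(8,150,110),(14,255,255)); print(rect(c))
E
```

```text
time: 4.25
tcp_pos: [434.3, -20.6, 256.8]
eef_rot: [-180.0, -0.1, -4.9]
contact_force: [-0.3, -0.3, 0.0]
opening: -0.2
finger_force: 0.0
time: 4.5
tcp_pos: [434.2, -23.0, 256.8]
eef_rot: [180.0, -0.0, -5.0]
contact_force: [0.1, -0.0, -0.7]
opening: -0.0
finger_force: 0.0
(array([317.74942017, 175.76722717]), array([331.23517, 163.18053], dtype=float32), array([304.26367, 188.35393], dtype=float32), (7.408027172088623, 36.893924713134766))
```

View pics/c2.png

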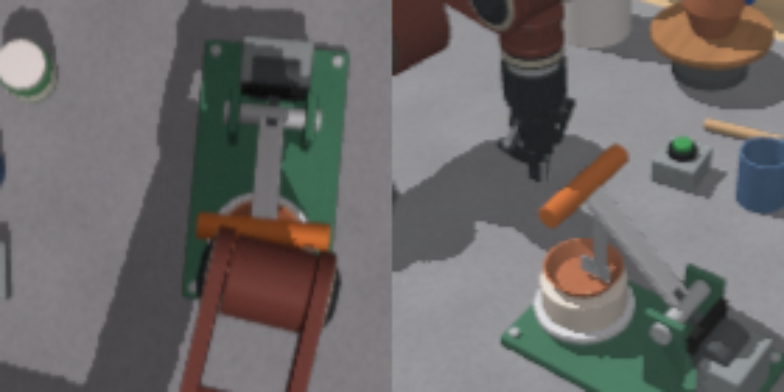

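The gripper stands in front of the bar (top crop (265,240)); the finger shadow/tips in the scene crop at (540,175) are near bar height with the arm still lowered. Approach to contact.

```bash
python3 -m crank '[[0.015,0,0,0,0,0,0],[0.025,0,0,0,0,0,0],[0.03,0,0,0,0,0,0],[0.035,0,-0.002,0,0,0,0],[0.04,0,-0.004,0,0,0,0],[0.045,0,-0.008,0,0,0,0],[0.045,0,-0.008,0,0,0,0]]'
```

```text
time: 5.48
tcp_pos: [477.4, -26.4, 266.2]
eef_rot: [180.0, 0.3, -5.0]
contact_force: [-9.8, 0.7, 7.2]
opening: -0.3
finger_force: 5.3
```

```bash
python3 -m crank '[[0.008,0,-0.01,0,0,0,0],[0.016,0,-0.018,0,0,0,0],[0.024,0,-0.026,0,0,0,0],[0.032,0,-0.032,0,0,0,0],[0.040,0,-0.038,0,0,0,0],[0.048,0,-0.043,0,0,0,0]]'
python3 - <<'E'
from h import *
S=read_camera("scene")
cv2.imwrite("pics/c3.png",cv2.resize(S[80:260,240:420],None,fx=3,fy=3)[:,:,::-1])
E
```

```text
time: 6.22
tcp_pos: [526.6, -30.4, 309.4]
eef_rot: [-180.0, 0.0, -5.0]
contact_force: [-3.8, 1.2, 2.5]
opening: -0.1
finger_force: 1.9
```

View pics/c3.png

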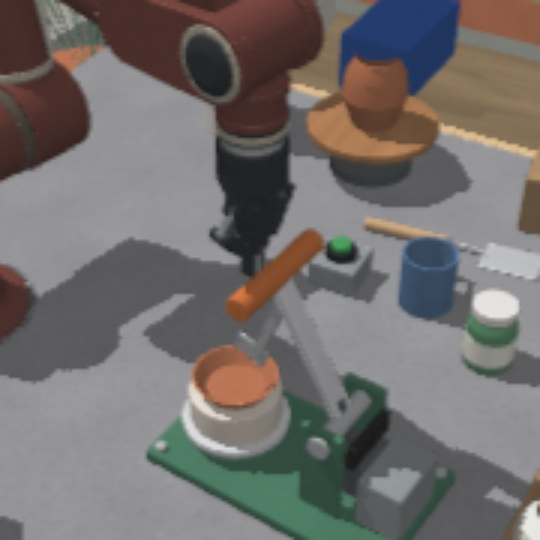

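The bar (crop (275,275)) is riding up ahead of the fingers and the mould is undisturbed. Continue, flattening out the path.

```bash
python3 -m crank '[[0.010,0,-0.006,0,0,0,0],[0.020,0,-0.011,0,0,0,0],[0.030,0,-0.015,0,0,0,0],[0.040,0,-0.018,0,0,0,0],[0.05,0,-0.021,0,0,0,0],[0.06,0,-0.023,0,0,0,0],[0.07,0,-0.024,0,0,0,0],[0.078,0,-0.025,0,0,0,0],[0.086,0,-0.025,0,0,0,0]]'
```

```text
time: 7.4
tcp_pos: [612.9, -38.2, 332.9]
eef_rot: [180.0, -0.0, -5.0]
contact_force: [-0.2, -0.5, -0.4]
opening: 0.1
finger_force: 0.3
```

```bash
python3 -m crank '[[0.006,0,0,0,0,0,0],[0.012,0,0,0,0,0,0],[0.018,0,0,0,0,0,0],[0.024,0,0,0,0,0,0],[0.03,0,0,0,0,0,0],[0.036,0,0,0,0,0,0],[0.036,0,0,0,0,0,0],[0.036,0,0,0,0,0,0]]'
python3 - <<'E'
from h import *
S=read_camera("scene")
cv2.imwrite("pics/c4.png",cv2.resize(S[80:260,240:420],None,fx=3,fy=3)[:,:,::-1])
E
```

```text
time: 8.4
tcp_pos: [648.1, -41.2, 332.9]
eef_rot: [180.0, 0.0, -5.0]
contact_force: [0.9, 0.2, -0.1]
opening: -0.0
finger_force: 0.0
```

View pics/c4.png

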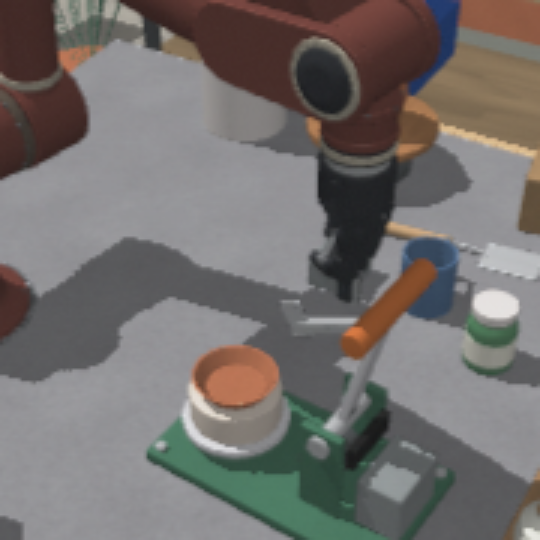

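The bar (crop (390,305)) has swung past the hinge. Retreat up and back and check that it lies still at its stop.

```bash
python3 -m crank '[[-0.01,0,-0.03,0,0,0,0],[-0.03,0,-0.06,0,0,0,0],[-0.07,0,-0.08,0,0,0,0],[-0.12,0,-0.08,0,0,0,0],[-0.17,0,-0.08,0,0,0,0],[-0.2,0,-0.08,0,0,0,0],[-0.2,0,-0.08,0,0,0,0],[-0.2,0,-0.08,0,0,0,0],[-0.2,0,-0.08,0,0,0,0]]'
python3 - <<'E'
from h import *
lo,hi=(8,150,110),(14,255,255)
for i in range(2):
    S=read_camera("scene");T=read_camera("top")
    m=rect(blob(S,(345,140,400,205),lo,hi)),rect(blob(T,(290,135,360,195),lo,hi))
    print(m[0][0],m[1][0],m[1][3],tri(m[0][0],m[1][0]))
# expected bar at q=1.45
for q in(1.35,1.45): a=.698+q; print(q,646-195*np.cos(a)*.996,-38+195*np.cos(a)*.087,130+195*np.sin(a))
cv2.imwrite("pics/c5.png",S[:,:,::-1])
E
```

```text
time: 9.57
tcp_pos: [449.5, -23.9, 412.6]
eef_rot: [-180.0, 0.0, -5.0]
contact_force: [-0.4, -0.9, -0.2]
opening: 0.0
finger_force: 0.0
[388.02282715 193.81977844] [324.  193.5] (1.0, 10.0) (array([629.10503182,  11.32390598, 213.16024275]), np.float64(214.94777167653507))
[388.02282715 193.81977844] [324.05770874 193.21151733] (10.001924514770508, 1.5689290761947632) (array([629.62821306,  11.04546501, 213.49399411]), np.float64(214.13254120948733))
1.35 735.2046722114881 -45.79197437991913 303.2151340420578
1.45 751.9825084244629 -47.25750826599225 293.4084071625118
```

View pics/c5.png

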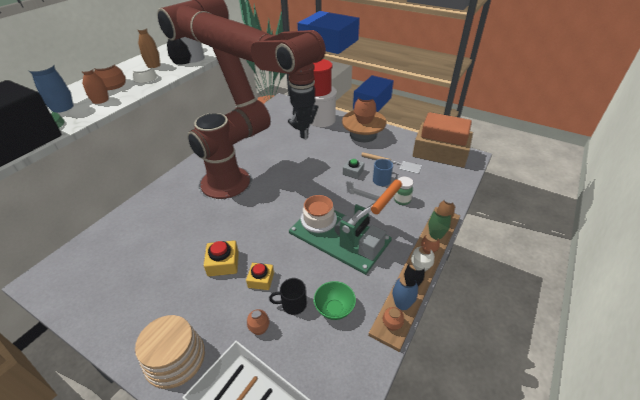

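The arm leans back with the bar at about (386,196) in the scene; everything else is where it was. Let me check its angle in the top view, where my crop missed the bar.

Run:
```python
from h import *
lo,hi=(8,150,110),(14,255,255)
S=read_camera("scene");T=read_camera("top")
a=rect(blob(S,(365,170,410,220),lo,hi)); b=rect(blob(T,(290,110,365,170),lo,hi))
print(a,b,tri(a[0],b[0])); print(plane("top",b[0],293.4),plane("scene",a[0],293.4))
```

```text
(array([385.75363159, 196.29257202]), array([398.78442, 180.8185 ], dtype=float32), array([372.72284, 211.76665], dtype=float32), (8.856866836547852, 40.459781646728516)) (array([330.8465271 , 120.03465271]), array([306.93564, 117.64356], dtype=float32), array([354.75742, 122.42574], dtype=float32), (48.060298919677734, 9.054838180541992)) (array([752.74292784, -44.32804923, 294.81911216]), np.float64(1.7647343412251482))
[752.2616894  -44.77218347 293.4       ] [752.95650015 -42.24995077 293.4       ]
```

The bar measures (753, -44, 295), matching the 1.45 rad stop (752, -47, 293), and it is still.

```bash
python3 -c "
from plant import *
print(sign_off())"
```

```text
the job is handed in; nothing more can be done
None
```

I pressed the small red stop button all the way down, then pushed the forming arm over; it lies still against its back stop (bar measured within about 4 mm of the 1.45 rad position). The mould and the other things look undisturbed in the last picture, and the job is handed in, with no verdict returned.

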